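# Snap the cover back on the carton sealer's drive box

## Robot

A 6-joint arm with a two-finger parallel gripper is mounted at the origin on the work surface. World frame = base frame: x ahead of the robot, y to its left, z up, the work surface at z = 0. Lengths are in m, angles in rad, forces in N, time in s.
With the tool pointing down it reaches from about 0.4 to 0.825 m from the base axis. Payload 7 kg.
Tool frame: the origin (TCP) lies midway between the tips of the shut fingers; the grasp point (between the pads) lies 19 mm behind it; z points along the fingers, x is the direction in which the jaws open and shut, and the axes are right-handed (so a half turn about z gives the same grasp; the last joint's range is limited). The gripper opens to 88 mm and grips with 3 to 60 N. Pads are 19 mm wide; open, the fingers measure 130 mm over their backs; the gripper's body (78 mm by 193 mm) begins 47 mm behind the grasp point.
Start: joints at [-0.9, 0.359, 0.012, 0, -1.224, -0.288], TCP at [0.252, -0.626, 0.227] pointing down, gripper open.
Joint ranges: [-3.07, 3.07], [-1.43, 2.12], [-1.02, 1.25], [-3.03, 1.67], [-3.05, -0], [-3.03, 3.03]. Speed limits (rad/s): [2.39, 2.39, 3.01, 3.14, 3.14, 3.14].

## Interface

Orientations are given as [roll, pitch, yaw] about the fixed x, y, z axes, in that order (R = Rz(yaw) Ry(pitch) Rx(roll)).
In Python, from station import status, eyes, workorder gives the robot as it stands.
- The arm moves only by the shell command python3 -m jog 'ROWS' [OPENING] [FORCE]. ROWS is JSON, a list of rows, each a list of 6 numbers: the shift along the world's x, y, z in mm, then the turn, a rotation vector about the world's x, y, z in rad. A call has 1 to 12 rows; each row shifts and turns the pose as measured when the row begins; what a row does not reach is not made up. A row lasts 1/10 s, in which the tool goes at most 50 mm and 8.59 degrees, less where a joint would pass 70% of its speed; a pose out of reach is approached as far as the arm can. A call with a gripper value outside its range is refused whole. OPENING is the opening, from 0 (shut) to 1 (fully open), set as the call begins (- or left out, the last holds). The fingers move at their own pace and stop on an object; FORCE is the grip in N (left out, the last holds). Time passes only in rows, so rows that do not move let the fingers close. It gives the time, the measured TCP pose, the force and the opening at its end, in the units of the state.
- status.get_state(): the state, without advancing time (a new reading comes with each control period).
- eyes.grab_frame(name): name is "scene" or "top" or "wrist"; returns the picture (400x640x3 uint8, blue, green, red); there is no depth.
- eyes.calibration(name): a dict with "camera_matrix" (3x3 intrinsics, pixels), "cam_to_world" (4x4, takes a point from camera to world coordinates); the wrist camera has in their place "hand_eye" (4x4, takes a point from camera to tool coordinates, whose origin is the TCP and whose axes are the tool frame's). Camera axes: x right, y up, looking along -z (the intrinsics and any distortion apply to the point x, -y, -z); pixel columns grow to the right and rows downward; lengths in m; the calibration is good to about 2 mm. A picture is of the moment at which its call begins: read the wrist's pose just before it. calibration takes no time and is no camera call.
- workorder.job_done(): hands the job in, once; it reports no verdict.
The state is a dict: "t": time; "q": joint angles; "qd": joint speeds; "joint_efforts": joint torques, N m; "eef_pos": TCP position; "ee_rot": TCP orientation; "force": force on the tool from outside, world axes, zero at the start; "moment": the same for the moment, N m; "width": finger opening in m.
Only numpy, scipy, OpenCV 4.12 (cv2) and the standard library are available. Lean on these libraries where they do the work, as an engineer would, in place of code of your own. Each camera call takes 0.05 s, during which the arm holds its last target. There are 200 camera calls.

## Task

The carton sealer's drive box stands open on the packing bench. Pick up the blue cover with four holes, set its holes over the four orange posts without dropping it on them, and press it down evenly until all four clips have clicked over it and it lies flat and fully home. Leave the yellow cover where it is.

Things in the scene. Friction and masses are not known exactly. Their poses are not given: they have to be found in the camera images.
- blue_cover_grip (a point): Loose blue cover, 250 g, flat on the bench: plate 210 (x) x 150 (y) x 5 mm with four round 24 mm holes at x +-75, y +-45 mm; on its middle a black grip bar 80 long (x), 22 wide (y), its top 45 mm above the plate's underside. Point: on the bar's centre line, 28 mm above the underside. x along the bar, z up; the same after half a turn.
- drive_box: Fixed open grey box 200 (x) x 140 (y) x 43 mm; origin: centre of its underside, on the bench. Four orange posts at x +-75, y +-45 mm: flat shoulder (cover's seat) 45 mm above the bench, then 22 mm thick, narrowing from 58 mm up to a tip at 80 mm. A sprung clip on each holds a loosely set cover's underside at about 58 mm; about 10 N at its middle pushes it home to 45 mm. Same after half a turn.
- yellow_cover_grip (a point): Same point on a yellow cover that does not belong to this job: same plate size and grip bar, but only two 16 mm holes, at x = +-60 mm, y = 0. Lies flat on the bench; not to be moved.
There are look-alikes about, which are no part of the job. What is shaped like the drive_box but red is not meant.

How it is judged:
By the outcome, as a careful person would: the job done as asked, in the order asked, and still so for the second after the job is handed in, with the robot touching nothing.
It also fails if it takes over 51 s, if anything falls off the work surface, if the arm or the gripper's body presses on something with over 40 N, if the wrist force passes 120 N, or if a joint passes its speed limit or range.

## Working session

There is one attempt and no reset: what is moved stays moved. The work goes in short steps, Python scripts to look and compute and a shell command to move; the robot and the scene stay as the last step left them, time stands still between calls to the robot, and variables do not carry over. Pictures are saved under pics/ and viewed, about 8 in all and at most 12, crops included, and the job is handed in when it is done.

```bash
mkdir -p pics; ls; python3 - <<'E'
from station import status, eyes
import cv2,numpy as np
s=status.get_state();print(s)
for n in("top","scene"):
    im=eyes.grab_frame(n);cv2.imwrite(f"pics/{n}0.png",im);print(eyes.calibration(n))
print(eyes.calibration("wrist"))
E
```

```text
pics
{'t': 0.0, 'q': array([-8.99892731e-01,  3.59376273e-01,  1.10453046e-02, -3.68438688e-04,
       -1.22408429e+00, -2.88098472e-01]), 'qd': array([-0.00067896,  0.00031507, -0.00018169,  0.00075822, -0.00034409,
       -0.00056412]), 'joint_efforts': array([-4.03969289e-04, -5.82724893e+01,  2.93044960e+01,  6.99740231e+00,
        6.80366720e-03, -1.69117775e-04]), 'eef_pos': array([ 0.25192202, -0.62569285,  0.22562035]), 'ee_rot': array([-3.14146470e+00, -1.65062430e-03,  1.95347587e+00]), 'force': array([-0.34310438,  0.50707093, -0.22936635]), 'moment': array([-0.02628491,  0.06911961, -0.00559931]), 'width': 0.0876630994990299}
{'camera_matrix': array([[361.38032309,   0.        , 319.25366035],
       [  0.        , 361.38032309, 198.20018387],
       [  0.        ,   0.        ,   1.        ]]), 'cam_to_world': array([[ 0.01726272,  0.99321828, -0.11497585,  0.31533526],
       [-0.99981058,  0.01818135,  0.0069458 ,  0.03248476],
       [ 0.00898911,  0.11483417,  0.993344  ,  0.84839233],
       [ 0.        ,  0.        ,  0.        ,  1.        ]])}
{'camera_matrix': 
[... 243 characters left out ...]
97907462,  0.14360268, -0.14419141, -0.12860706],
       [-0.0011426 ,  0.71241979,  0.70175262,  0.69492398],
       [ 0.        ,  0.        ,  0.        ,  1.        ]])}
{'camera_matrix': array([[344.99531326,   0.        , 319.56887372],
       [  0.        , 344.99531326, 197.72615939],
       [  0.        ,   0.        ,   1.        ]]), 'hand_eye': array([[ 9.99999320e-01,  1.11217767e-03, -3.49470319e-04,
        -1.14713398e-03],
       [ 9.57640370e-04, -9.54626127e-01, -2.97805373e-01,
        -8.06276393e-02],
       [-6.64825982e-04,  2.97804836e-01, -9.54626544e-01,
        -1.57793975e-01],
       [ 0.00000000e+00,  0.00000000e+00,  0.00000000e+00,
         1.00000000e+00]])}
```

View pics/top0.png

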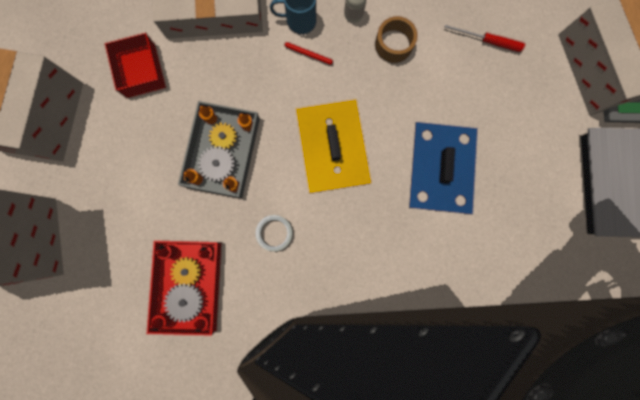

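View pics/scene0.png

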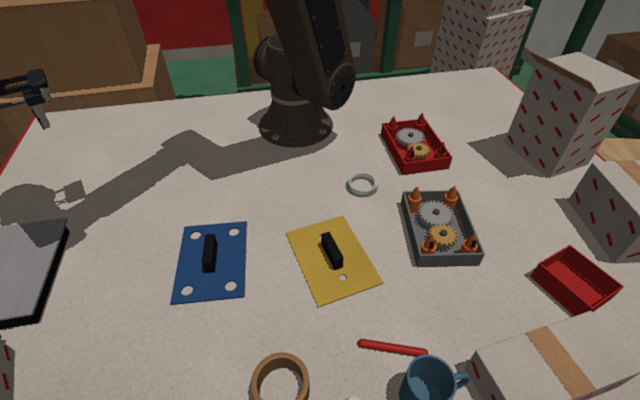

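The top view shows a blue cover with four holes at (445,167), a yellow cover with two at (334,145), a grey box with orange posts at (220,150), and a red look-alike box at (185,288). The blue cover and the grey box fit the description. I'll measure both and confirm them in a crop.

```bash
cat > h.py <<'E'
import cv2,numpy as np
from station import status, eyes
from scipy.spatial.transform import Rotation as R
def cam(name,s=None):
    c=eyes.calibration(name)
    if name!="wrist": return c["camera_matrix"],c["cam_to_world"]
    T=np.eye(4);T[:3,:3]=R.from_euler("xyz",s["ee_rot"]).as_matrix();T[:3,3]=s["eef_pos"]
    return c["camera_matrix"],T@c["hand_eye"]
def cast(px,z,K,T):
    px=np.atleast_2d(px).astype(float)
    d=np.c_[(px[:,0]-K[0,2])/K[0,0],-(px[:,1]-K[1,2])/K[1,1],-np.ones(len(px))]@T[:3,:3].T
    return T[:3,3]+d*((z-T[2,3])/d[:,2])[:,None]
def hsv(im,lo,hi): return cv2.inRange(cv2.cvtColor(im,cv2.COLOR_BGR2HSV),lo,hi)
def blobs(m,amin,amax=1e9):
    n,l,st,c=cv2.connectedComponentsWithStats(m)
    return [(c[i],st[i,4],(l==i)) for i in range(1,n) if amin<=st[i,4]<=amax]
def blue_holes(im):
    m=hsv(im,(95,100,30),(125,255,255))
    b=max(blobs(m,500),key=lambda b:b[1])[2].astype(np.uint8)
    cs,_=cv2.findContours(b,cv2.RETR_EXTERNAL,cv2.CHAIN_APPROX_NONE)
    full=cv2.drawContours(np.zeros_like(b),cs,-1,1,-1)
    bright=(cv2.cvtColor(im,cv2.COLOR_BGR2HSV)[...,2]>0)&(full>0)&(b==0)
    return blobs(bright.astype(np.uint8),15)
def orange(im,amin=20): return blobs(hsv(im,(4,150,60),(18,255,255)),amin)
E
python3 - <<'E'
from h import *
im=cv2.imread("pics/top0.png");K,T=cam("top")
for c,a,_ in blue_holes(im): print("hole",c,a,cast(c,.005,K,T)[0])
for c,a,_ in orange(im): print("or",c,a,cast(c,.065,K,T)[0])
cv2.imwrite("pics/crop0.png",cv2.resize(im[90:220,170:490],None,fx=2.5,fy=2.5,interpolation=2))
E
```

```text
hole [426.56481481 134.81481481] 108 [ 0.57109077 -0.22877856  0.005     ]
hole [463.7706422  138.53211009] 109 [ 0.56369154 -0.3182993   0.005     ]
hole [447.05210918 165.06947891] 403 [ 0.497969   -0.27645897  0.005     ]
hole [422.3220339  196.33898305] 118 [ 0.42181635 -0.21623074  0.005     ]
hole [460.09482759 200.06034483] 116 [ 0.41461734 -0.30531838  0.005     ]
or [204.79245283   7.18238994] 159 [0.84667457 0.29990205 0.065     ]
or [633.53521127  13.8556338 ] 284 [ 0.85338062 -0.70039259  0.065     ]
or [397.30205279  35.72140762] 341 [ 0.78653569 -0.14649158  0.065     ]
or [ 4.17213115 66.05737705] 244 [0.6935643  0.74419315 0.065     ]
or [206.93162393 114.21794872] 234 [0.59042707 0.28140065 0.065     ]
or [244.75       120.87765957] 188 [0.57677918 0.19638198 0.065     ]
or [192.4021164  176.14814815] 189 [0.44954951 0.30571765 0.065     ]
or [230.83333333 183.26666667] 150 [0.43535504 0.22100615 0.065     ]
or [183.01937984 269.37596899] 258 [0.24835742 0.31405949 0.065     ]
```

View pics/crop0.png

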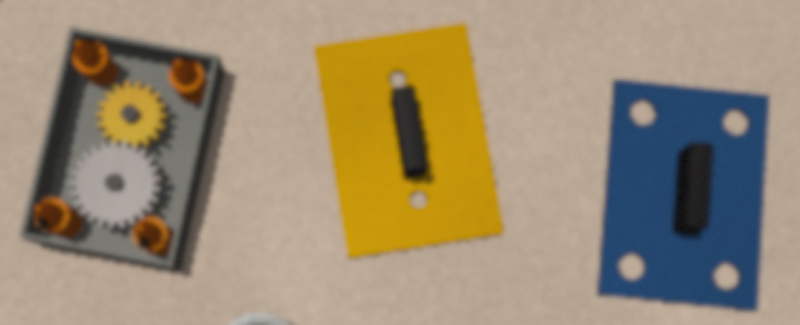

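The crop confirms both. The blue cover has four holes, with its centre near (0.493,-0.267) and yaw about -0.085. The grey box has its four orange posts, with its centre near (0.513,0.251) and yaw about -0.172. Next I'll move over the blue cover.

```bash
python3 -m jog '[[20,30,-2,0,0,-0.04],[20,30,-2,0,0,-0.04],[20,30,-2,0,0,-0.04],[20,30,-2,0,0,-0.04],[20,30,-2,0,0,-0.04],[20,30,-2,0,0,-0.04],[20,30,-2,0,0,-0.04],[20,30,-2,0,0,-0.04],[20,30,-2,0,0,-0.04],[20,30,-2,0,0,-0.04],[20,30,-2,0,0,-0.04],[20,30,-2,0,0,-0.04]]' 1
python3 -m jog '[[0,0,0,0,0,0],[0,0,0,0,0,0]]'
cat > m.py <<'E'
from h import *
s=status.get_state();im=eyes.grab_frame("wrist");cv2.imwrite("pics/w1.png",im);K,T=cam("wrist",s)
print(s["eef_pos"],s["ee_rot"],s["t"])
for c,a,_ in blue_holes(im): print("hole",c,a,cast(c,.0045,K,T)[0])
E
python3 m.py
```

```text
t: 1.3
eef_pos: [0.4939, -0.2525, 0.1953]
ee_rot: [-3.136, -0.008, 1.447]
force: [0.3, -0.9, 0.1]
width: 0.0875
t: 1.5
eef_pos: [0.4956, -0.2488, 0.1944]
ee_rot: [-3.135, -0.009, 1.45]
force: [-0.1, -0.1, 0.3]
width: 0.0876
[ 0.49563439 -0.24879218  0.19437717] [-3.13464238 -0.00877386  1.45034905] 1.5
hole [341.67876588  95.93466425] 551 [ 0.4227517  -0.21736653  0.0045    ]
hole [249.81885397  99.15526802] 541 [ 0.41493718 -0.30607328  0.0045    ]
hole [297.8748107  177.74003029] 1981 [ 0.49812731 -0.27078548  0.0045    ]
hole [343.79624665 237.81233244] 373 [ 0.57120146 -0.23034426  0.0045    ]
hole [262.29427793 240.63487738] 367 [ 0.56334256 -0.31925093  0.0045    ]
```

View pics/w1.png

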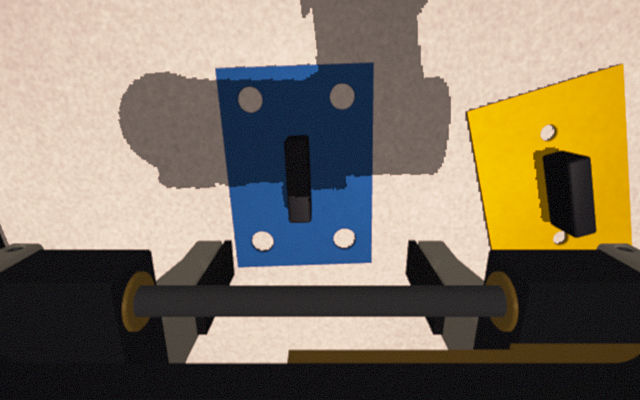

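The wrist view agrees with the top view: the blue cover's holes are at (342,96), (250,99), (344,238) and (262,241), and the bar is at (298,178). I'll add a helper that gives the remaining shift and turn, then descend.

```bash
cat > d.py <<'E'
import sys
from h import *
x,y,z,w=map(float,sys.argv[1:5]);s=status.get_state()
r=(R.from_euler("xyz",[np.pi,0,w])*R.from_euler("xyz",s["ee_rot"]).inv()).as_rotvec()
print("left mm",np.round((np.array([x,y,z])-s["eef_pos"])*1e3,1),"rad",np.round(r,4),"t",s["t"],"F",s["force"].round(1),"M",s["moment"].round(2),"w",round(s["width"],4))
E
python3 d.py .4931 -.2683 .07 1.4835
```

```text
left mm [  -2.4  -19.2 -124.3] rad [-0.0095 -0.0059  0.0338] t 1.55 F [-0.6  0.  -0.1] M [-0.01 -0.06 -0.05] w 0.0874
```

```bash
python3 -m jog '[[-1,-5,-20,-0.0025,-0.0015,0.009],[-1,-5,-25,-0.0025,-0.0015,0.009],[0,-5,-25,-0.0025,-0.0015,0.008],[0,-4,-25,-0.0025,-0.0015,0.008],[0,0,-20,0,0,0],[0,0,-10,0,0,0],[0,0,0,0,0,0]]'; python3 d.py .4931 -.2683 .009 1.4835
```

```text
t: 2.25
eef_pos: [0.4898, -0.2748, 0.0665]
ee_rot: [3.139, 0.001, 1.479]
force: [-0.7, 0.9, 0.6]
width: 0.0874
left mm [  3.3   6.5 -57.5] rad [0.0017 0.0027 0.0041] t 2.25 F [-0.7  0.9  0.6] M [-0.05 -0.02 -0.01] w 0.0874
```

```bash
python3 -m jog '[[1,2,-8,0.0015,0.002,0.004],[1,2,-12,0,0,0],[1,2,-12,0,0,0],[0,0,-10,0,0,0],[0,0,-5,0,0,0],[0,0,0,0,0,0],[0,0,0,0,0,0]]'; python3 d.py .4931 -.2683 .009 1.4835
```

```text
t: 2.95
eef_pos: [0.4946, -0.269, 0.0179]
ee_rot: [3.137, 0.001, 1.484]
force: [0.3, 0.6, 0.3]
width: 0.0875
left mm [-1.5  0.7 -8.9] rad [ 0.0011  0.004  -0.0007] t 2.95 F [0.3 0.6 0.3] M [-0.02 -0.02 -0.04] w 0.0875
```

```bash
python3 -m jog '[[-1,0,-4,0.001,0.004,0],[0,0.5,-3,0,0,0],[0,0,-1,0,0,0],[0,0,0,0,0,0]]'; python3 d.py .4931 -.2683 .009 1.4835
python3 -m jog '[[0,0,0,0,0,0],[0,0,0,0,0,0],[0,0,0,0,0,0],[0,0,0,0,0,0],[0,0,0,0,0,0],[0,0,0,0,0,0],[0,0,0,0,0,0],[0,0,0,0,0,0]]' 0 45;  python3 d.py .4931 -.2683 .009 1.4835
```

```text
t: 3.35
eef_pos: [0.4942, -0.2687, 0.0102]
ee_rot: [3.14, 0.0, 1.484]
force: [0.2, 0.4, 0.0]
width: 0.0878
left mm [-1.1  0.4 -1.2] rad [ 0.0004  0.0014 -0.0007] t 3.35 F [0.2 0.4 0. ] M [-0.01 -0.01 -0.05] w 0.0878
t: 4.15
eef_pos: [0.4946, -0.2688, 0.0108]
ee_rot: [3.139, 0.0, 1.484]
force: [0.3, 0.1, 0.2]
width: 0.0293
left mm [-1.5  0.5 -1.8] rad [ 0.0007  0.0025 -0.0008] t 4.15 F [0.3 0.1 0.2] M [-0.07 -0.01  0.  ] w 0.0293
```

```bash
python3 -m jog '[[0,0,0,0,0,0],[0,0,0,0,0,0],[0,0,0,0,0,0],[0,0,0,0,0,0]]'; python3 -m jog '[[0,0,10,0,0,0],[0,0,20,0,0,0],[0,0,25,0,0,0],[0,0,25,0,0,0],[0,0,25,0,0,0],[0,0,15,0,0,0],[0,0,0,0,0,0],[0,0,0,0,0,0]]'; python3 d.py .513 .2511 .13 1.399
```

```text
t: 4.55
eef_pos: [0.4946, -0.2688, 0.0108]
ee_rot: [3.139, 0.0, 1.484]
force: [-0.5, 1.0, -0.4]
width: 0.0222
t: 5.35
eef_pos: [0.4907, -0.2678, 0.1365]
ee_rot: [-3.139, -0.001, 1.483]
force: [0.4, -0.5, -3.1]
width: 0.0219
left mm [ 22.3 518.9  -6.5] rad [-0.0014 -0.0023 -0.084 ] t 5.35 F [ 0.4 -0.5 -3.1] M [-0.05  0.   -0.03] w 0.0219
```

```bash
python3 -m jog '[[0,0,20,0,0,0],[1,10,25,0,0,-0.01],[2,25,25,0,0,-0.01],[2,35,20,0,0,-0.01],[2,40,10,0,0,-0.01],[2,40,0,0,0,-0.01],[2,40,0,0,0,-0.01],[2,35,0,0,0,-0.01],[2,25,0,0,0,-0.01],[2,12,0,0,0,0],[0,0,0,0,0,0],[0,0,0,0,0,0]]'; python3 -m jog '[[0,0,0,0,0,0]]';python3 d.py .513 .2511 .13 1.399; python3 - <<'E'
from h import *
s=status.get_state();im=eyes.grab_frame("wrist");cv2.imwrite("pics/w2.png",im);np.save("w2.npy",np.r_[s["eef_pos"],s["ee_rot"]])
E
```

```text
t: 6.55
eef_pos: [0.4991, 0.0041, 0.2255]
ee_rot: [-3.116, -0.0, 1.396]
force: [0.4, 0.1, -2.9]
width: 0.0216
t: 6.65
eef_pos: [0.4988, 0.0034, 0.225]
ee_rot: [-3.115, 0.0, 1.395]
force: [0.3, 0.3, -2.3]
width: 0.0219
left mm [ 14.2 247.7 -95. ] rad [-0.0044 -0.0267  0.0035] t 6.65 F [ 0.3  0.3 -2.3] M [-0.04 -0.15 -0.05] w 0.0219
```

View pics/w2.png

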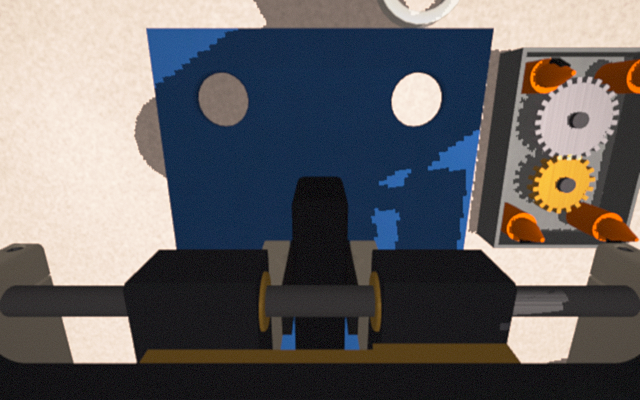

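The held cover shows holes at (223,99) and (416,99). The box is to the right, with posts at (548,75), (620,75), (525,228) and (610,225), and the upper right one is cut off. I'll shift slightly, level out and measure.

```bash
python3 -m jog '[[0,10,5,-0.002,-0.013,0.002],[0,9,5,-0.002,-0.013,0.001],[0,0,0,0,0,0],[0,0,0,0,0,0],[0,0,0,0,0,0]]';python3 d.py .513 .2511 .13 1.399; python3 - <<'E'
from h import *
s=status.get_state();im=eyes.grab_frame("wrist");cv2.imwrite("pics/w3.png",im);np.save("w3.npy",np.r_[s["eef_pos"],s["ee_rot"]])
K,T=cam("wrist",s)
Rt=R.from_euler("xyz",s["ee_rot"])
for c,a,_ in blue_holes(im):
    if c[1]<150 and a>500: print("hole",c,a,Rt.inv().apply(cast(c,s["eef_pos"][2]-.0108+.003,K,T)[0]-s["eef_pos"])*1e3)
for c,a,_ in orange(im): print("or",c,a)
cv2.imwrite("pics/crop3.png",cv2.resize(im[30:260,440:640],None,fx=3,fy=2.6,interpolation=2))
E
```

```text
t: 7.2
eef_pos: [0.4987, 0.0217, 0.2362]
ee_rot: [3.139, -0.001, 1.395]
force: [0.3, -0.1, -2.0]
width: 0.0215
left mm [  14.3  229.4 -106.2] rad [-0.0003  0.0022  0.0037] t 7.2 F [ 0.3 -0.1 -2. ] M [-0.06 -0.    0.02] w 0.0215
hole [222.97437071  98.9409611 ] 2185 [-45.31640978 -76.25769116   7.60890657]
hole [416.14411635  99.07668576] 2269 [ 43.7616664  -76.10830488   7.66953146]
or [519.69520548  74.61044521] 1168
or [606.9077278   73.70934256] 1734
or [517.01966292 176.33707865] 356
or [558.18181818 157.13636364] 22
or [537.21666667 178.23333333] 60
or [573.25935484 216.19806452] 1550
or [496.76039604 218.61188119] 1010
or [372.04545455 277.18181818] 22
or [379.55 345.95] 20
or [387.37647059 354.04705882] 170
or [414.43333333 352.61666667] 120
or [433.58974359 347.02564103] 39
or [449.8875969  353.98837209] 258
or [476.67669173 351.87969925] 133
or [504.25806452 350.20967742] 62
or [375.57692308 351.92307692] 26
or [404.73684211 355.84210526] 57
or [145.65909091 357.20454545] 44
or [157.65714286 352.4       ] 35
or [190.89756098 355.83414634] 205
or [220.48076923 355.73076923] 52
or [253.33039648 355.65638767] 227
or [285.95714286 357.44285714] 70
or [301.2195122  356.01219512] 82
or [317.24657534 354.16438356] 73
or [349.41176471 353.25      ] 68
or [494.9245283  355.88679245] 53
or [330.         355.91666667] 24
or [366.75 355.4 ] 20
or [163.7        359.93333333] 30
or [352.76923077 360.53846154] 26
```

View pics/crop3.png

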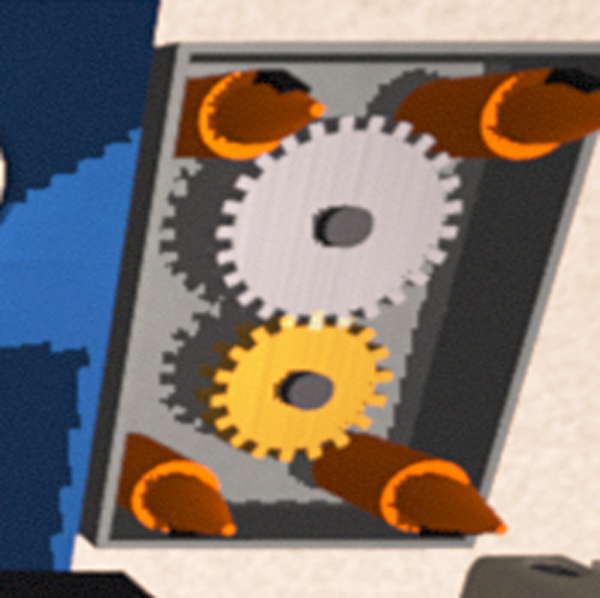

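```bash
cat > box.py <<'E'
from h import *
im=cv2.imread("pics/w3.png");p=np.load("w3.npy");K,T=cam("wrist",dict(eef_pos=p[:3],ee_rot=p[3:]))
m=hsv(im,(4,200,225),(20,255,255));m[:,:445]=0;m[260:]=0
for c,a,k in blobs(m,3):
    x0,y0,w,h=cv2.boundingRect(k.astype(np.uint8))
    if a<25: print("tip?",c.round(1),a,cast(c,.0795,K,T)[0].round(4))
    else:
        cs,_=cv2.findContours(k.astype(np.uint8),cv2.RETR_EXTERNAL,cv2.CHAIN_APPROX_NONE)
        e=cv2.fitEllipse(cv2.convexHull(cs[0]))
        print("ring",c.round(1),a,(x0,y0,w,h),"ell",np.round(e[0],1),np.round(e[1],1),cast(e[0],.045,K,T)[0].round(4))
tp=[(546,72.3),(517.3,233.8),(607.7,233.1)]
print("manual tips",cast(tp,.0795,K,T).round(4))
E
python3 box.py
```

```text
ring [515.5  81.2] 163 (507, 60, 26, 31) ell [522.  74.] [29.9 34.4] [0.4394 0.2277 0.045 ]
ring [608.4  80.5] 167 (601, 60, 23, 31) ell [615.   74.2] [27.2 34. ] [0.4553 0.3152 0.045 ]
tip? [545.1  71.8] 12 [0.4392 0.2282 0.0795]
tip? [517.  172.7] 3 [0.5249 0.2038 0.0795]
tip? [532. 176.] 3 [0.5306 0.2177 0.0795]
ring [579. 215.] 144 (567, 207, 29, 25) ell [581.  219.8] [22.9 30.6] [0.6017 0.2903 0.045 ]
ring [501.3 211.1] 87 (488, 208, 25, 11) ell [498.5 219.8] [24.2 27.5] [0.586  0.2023 0.045 ]
ring [486.6 224.2] 53 (484, 215, 7, 18) ell [487.5 223.4] [ 6.7 16.6] [0.5881 0.1904 0.045 ]
tip? [515.7 233.2] 12 [0.5869 0.2021 0.0795]
tip? [574.2 232.2] 4 [0.596  0.2591 0.0795]
tip? [606.6 233.2] 5 [0.6027 0.2907 0.0795]
manual tips [[0.4397 0.229  0.0795]
 [0.5878 0.2037 0.0795]
 [0.6028 0.2918 0.0795]]
```

```bash
python3 -m jog '[[1,10,0,0,0.001,0.001],[3,25,0,0,0,0.001],[3,30,0,0,0,0],[3,35,0,0,0,0],[3,35,0,0,0,0],[3,30,-10,0,0,0],[3,20,-15,0,0,0],[2,10,-20,0,0,0],[0,0,-20,0,0,0],[0,0,-10,0,0,0],[0,0,0,0,0,0],[0,0,0,0,0,0]]';python3 d.py .5223 .2601 .125 1.3978
```

```text
t: 8.45
eef_pos: [0.5198, 0.2271, 0.1558]
ee_rot: [-3.141, 0.002, 1.395]
force: [0.0, 0.5, -2.9]
width: 0.0214
left mm [  2.5  33.  -30.8] rad [ 0.0016 -0.0006  0.003 ] t 8.45 F [ 0.   0.5 -2.9] M [-0.   -0.02  0.  ] w 0.0214
```

```bash
python3 -m jog '[[0.5,8,-4,0,0,0.002],[1,10,-8,0,0,0],[0,8,-8,0,0,0],[0,4,-5,0,0,0],[0,0,0,0,0,0],[0,0,0,0,0,0]]';python3 d.py .5223 .2601 .111 1.3978
```

```text
t: 9.05
eef_pos: [0.5228, 0.2605, 0.1311]
ee_rot: [3.139, -0.002, 1.396]
force: [1.2, 0.3, -2.1]
width: 0.0219
left mm [ -0.5  -0.4 -20.1] rad [-0.0011  0.0029  0.0015] t 9.05 F [ 1.2  0.3 -2.1] M [-0.04 -0.02  0.03] w 0.0219
```

```bash
python3 -m jog '[[-0.5,0,-5,-0.001,0.003,0.001],[0,0,-7,0,0,0],[0,0,-4,0,0,0],[0,0,0,0,0,0],[0,0,0,0,0,0]]';python3 d.py .5223 .2601 .111 1.3978
python3 - <<'E'
from h import *
a=eyes.grab_frame("wrist");b=eyes.grab_frame("scene");cv2.imwrite("pics/w4.png",a);cv2.imwrite("pics/s4.png",b)
cv2.imwrite("pics/c4.png",np.hstack([cv2.resize(a[:260,120:520],(400,260)),cv2.resize(b[160:300,370:510],(390,390))[:260]]) if 0 else np.vstack([cv2.resize(a[20:200,120:520],(700,315)),cv2.resize(b[170:290,340:560],(700,280))]))
E
```

```text
t: 9.55
eef_pos: [0.5222, 0.2598, 0.1139]
ee_rot: [-3.141, 0.0, 1.397]
force: [-0.0, 0.0, -2.0]
width: 0.0215
left mm [ 0.1  0.3 -2.9] rad [ 0.     -0.0004  0.001 ] t 9.55 F [-0.  0. -2.] M [-0.01 -0.03  0.01] w 0.0215
```

View pics/c4.png

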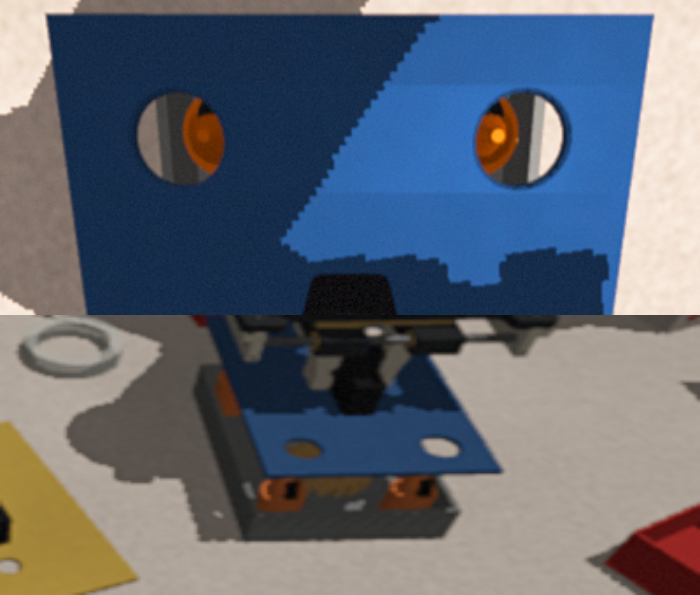

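Both near tips can be seen through the holes, at about (237,97) and (405,97) in the wrist image. I'll compute their offset from the hole centres.

```bash
python3 - <<'E'
from h import *
s=status.get_state();K,T=cam("wrist",s)
hz=s["eef_pos"][2]-.0108+.003
im=cv2.imread("pics/w4.png")
H=cast([(222.97,98.94),(416.14,99.08)],hz,K,T)
tp=cast([(237.1,97.1),(404.6,97.1)],.0795,K,T)
print(H.round(4),tp.round(4),"need",((tp-H).mean(0)*1e3).round(1), tp[1]-tp[0],H[1]-H[0])
for c,a,k in blobs(hsv(im,(4,200,120),(25,255,255)),20):
  if c[1]<150 and 200<c[0]<430: print(c,a)
# orange shoulder/holes in scene view
K,T=cam("scene");b=cv2.imread("pics/s4.png")
for c,a,k in orange(b,10):
  if 390<c[0]<500: print("scene",c,a,cv2.boundingRect(k.astype(np.uint8)))
E
```

```text
[[0.4393 0.2284 0.1063]
 [0.4549 0.3162 0.1063]] [[0.439  0.2289 0.0795]
 [0.4546 0.3172 0.0795]] need [ -0.2   0.8 -26.8] [0.01560506 0.088307   0.        ] [0.01557976 0.08780351 0.        ]
[230.93604651  98.91860465] 172
[408.82285714  98.72      ] 175
[237.01886792  93.16981132] 106
[400.62790698  96.80066445] 301
scene [427.05555556 147.27777778] 18 (422, 143, 9, 11)
scene [410.3  147.75] 20 (407, 145, 8, 6)
scene [410.74666667 204.57333333] 75 (408, 195, 7, 18)
scene [435.82608696 227.95652174] 23 (432, 226, 8, 5)
scene [467.88235294 246.6       ] 170 (459, 239, 19, 14)
scene [427.86826347 246.99401198] 167 (421, 240, 18, 14)
scene [449.63888889 242.27777778] 36 (445, 240, 11, 7)
```

Aligned to within 1 mm. I'll lower gently while watching the force.

```bash
python3 -m jog '[[0,0.5,-4,0,0,0.001],[0,0,-6,0,0,0],[0,0,-6,0,0,0],[0,0,-5,0,0,0],[0,0,-2,0,0,0],[0,0,0,0,0,0],[0,0,0,0,0,0]]';python3 d.py .5223 .2606 .071 1.3978
```

```text
t: 10.35
eef_pos: [0.5222, 0.2604, 0.0889]
ee_rot: [-3.141, -0.0, 1.398]
force: [-1.1, 0.0, -2.5]
width: 0.0214
left mm [  0.1   0.2 -17.9] rad [-0.0001 -0.0002 -0.0002] t 10.35 F [-1.1  0.  -2.5] M [-0.07 -0.   -0.03] w 0.0214
```

```bash
python3 -m jog '[[0,0,-3,0,0,0],[0,0,-4,0,0,0],[0,0,-4,0,0,0],[0,0,-2,0,0,0],[0,0,0,0,0,0],[0,0,0,0,0,0]]';python3 d.py .5223 .2606 .071 1.3978; python3 - <<'E'
from h import *
a=eyes.grab_frame("wrist");b=eyes.grab_frame("scene");cv2.imwrite("pics/w5.png",a)
cv2.imwrite("pics/c5.png",np.vstack([cv2.resize(a[20:200,120:520],(700,315)),cv2.resize(b[170:290,340:560],(700,280))]))
E
```

```text
t: 10.95
eef_pos: [0.5224, 0.2606, 0.0751]
ee_rot: [3.141, -0.001, 1.398]
force: [-0.9, -0.1, -1.9]
width: 0.022
left mm [-0.1  0.  -4.1] rad [-0.0005  0.0003 -0.0003] t 10.95 F [-0.9 -0.1 -1.9] M [-0.08 -0.04 -0.  ] w 0.022
```

View pics/c5.png

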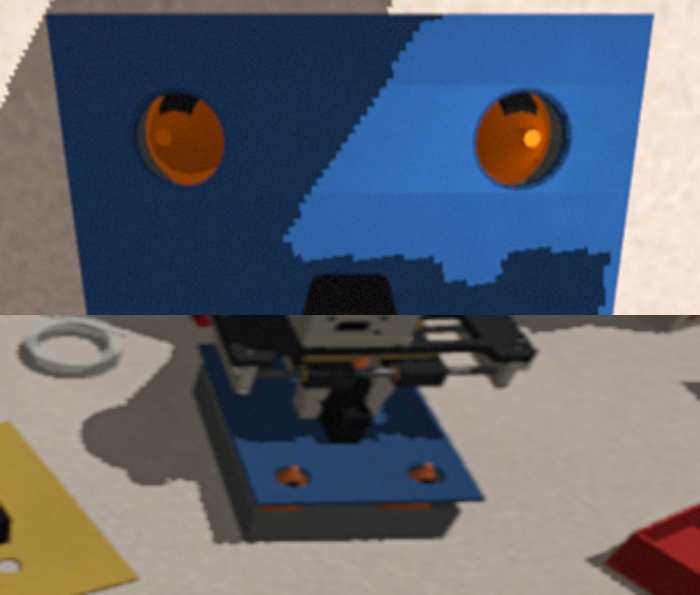

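All four tips are inside the holes and centred. I'll keep lowering onto the clips.

```bash
python3 -m jog '[[0,0,-2,0,0,0],[0,0,-2,0,0,0],[0,0,-1,0,0,0],[0,0,0,0,0,0],[0,0,0,0,0,0]]';python3 d.py .5223 .2606 .056 1.3978
python3 -m jog '[[0,0,-1,0,0,0],[0,0,-1,0,0,0],[0,0,0,0,0,0],[0,0,0,0,0,0]]';python3 d.py .5223 .2606 .056 1.3978
```

```text
t: 11.55
eef_pos: [0.522, 0.2603, 0.0699]
ee_rot: [-3.141, -0.0, 1.398]
force: [-0.5, -0.5, -1.7]
width: 0.0221
left mm [  0.3   0.3 -13.9] rad [-0.0004 -0.0003 -0.    ] t 11.55 F [-0.5 -0.5 -1.7] M [-0.05  0.25 -0.06] w 0.0221
t: 11.95
eef_pos: [0.5219, 0.2603, 0.0689]
ee_rot: [-3.141, -0.0, 1.398]
force: [-2.7, -1.4, 1.3]
width: 0.0219
left mm [  0.4   0.3 -12.9] rad [-0.0005 -0.     -0.0001] t 11.95 F [-2.7 -1.4  1.3] M [-0.17  0.73 -0.07] w 0.0219
```

```bash
python3 -m jog '[[-0.5,-0.3,-1,0,0,0],[0,0,-1,0,0,0],[0,0,-1,0,0,0],[0,0,0,0,0,0]]';python3 d.py .5223 .2606 .056 1.3978

```

```text
t: 12.35
eef_pos: [0.522, 0.2603, 0.0682]
ee_rot: [3.14, -0.002, 1.399]
force: [-3.8, -0.5, 2.2]
width: 0.0216
left mm [  0.3   0.3 -12.2] rad [-0.0014  0.0021 -0.0008] t 12.35 F [-3.8 -0.5  2.2] M [-0.12  1.55 -0.1 ] w 0.0216
```

The posts are pushing the cover toward -x, so I'll give way that way before pressing.

```bash
python3 -m jog '[[-1,0,0,0,0,0],[-1,0,0,0,0.002,0],[0,0,0,0,0,0]]';python3 d.py .5223 .2606 .056 1.3978

```

```text
t: 12.65
eef_pos: [0.5217, 0.2605, 0.069]
ee_rot: [3.139, -0.003, 1.399]
force: [-1.6, -0.3, 1.3]
width: 0.0216
left mm [  0.6   0.1 -13. ] rad [-0.0023  0.0031 -0.0013] t 12.65 F [-1.6 -0.3  1.3] M [-0.45  0.43 -0.12] w 0.0216
```

```bash
python3 -m jog '[[-0.5,0,-3,-0.002,0.003,-0.001],[0,0,-4,0,0,0],[0,0,-4,0,0,0]]';python3 d.py .5223 .2606 .056 1.3978

```

```text
t: 12.95
eef_pos: [0.5223, 0.2604, 0.0606]
ee_rot: [3.139, -0.001, 1.399]
force: [-3.4, -2.2, 1.1]
width: 0.0218
left mm [ 0.   0.2 -4.6] rad [-0.0002  0.0022 -0.0013] t 12.95 F [-3.4 -2.2  1.1] M [-0.62  1.17 -0.12] w 0.0218
```

```bash
python3 -m jog '[[-0.5,-0.3,-3,0,0.002,0],[0,0,-4,0,0,0],[0,0,-4,0,0,0],[0,0,-3,0,0,0]]';python3 d.py .5223 .2606 .056 1.3978; python3 - <<'E'
from h import *
a=eyes.grab_frame("wrist");b=eyes.grab_frame("scene")
cv2.imwrite("pics/c6.png",np.vstack([cv2.resize(a[20:200,120:520],(700,315)),cv2.resize(b[170:290,340:560],(700,280))]))
E
```

```text
t: 13.35
eef_pos: [0.5212, 0.2602, 0.0556]
ee_rot: [3.14, -0.0, 1.402]
force: [-9.9, -4.5, 24.3]
width: 0.022
left mm [1.1 0.4 0.4] rad [ 0.0003  0.0018 -0.0046] t 13.35 F [-9.9 -4.5 24.3] M [-1.6   3.76 -0.3 ] w 0.022
```

View pics/c6.png

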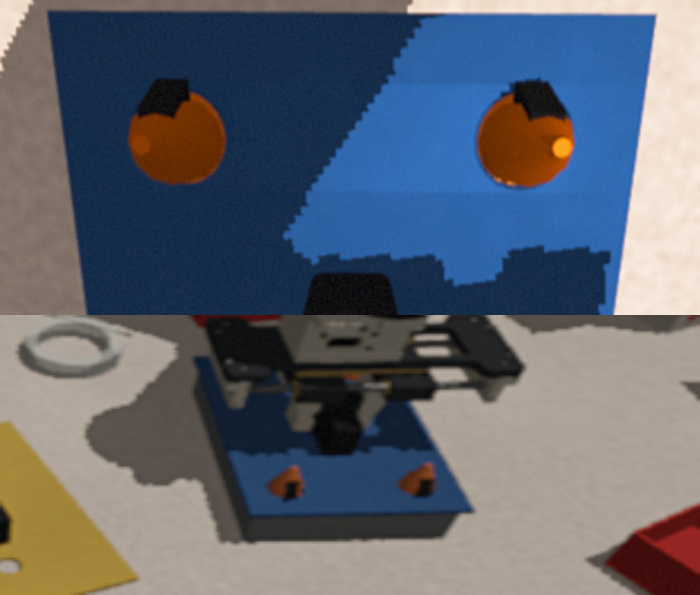

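Fz is about 24 N at TCP 0.0556, which puts the underside at 0.045 on the seat, with the clips showing above the plate in both views. I'll press once more briefly, relax, release and rise.

```bash
python3 -m jog '[[0.5,0.2,-4,0,0,0],[0.5,0.2,-3,0,0,0]]';python3 -m jog '[[0,0,0,0,0,0],[0,0,0,0,0,0],[0,0,0,0,0,0]]'; python3 d.py .5223 .2606 .056 1.3978;  python3 -m jog '[[0,0,0,0,0,0],[0,0,0,0,0,0],[0,0,0,0,0,0],[0,0,0,0,0,0],[0,0,0,0,0,0],[0,0,0,0,0,0],[0,0,0,0,0,0],[0,0,0,0,0,0]]' 0.75
```

```text
t: 13.65
eef_pos: [0.5212, 0.2602, 0.0556]
ee_rot: [3.139, -0.0, 1.403]
force: [-11.8, -4.6, 26.8]
width: 0.0215
t: 13.95
eef_pos: [0.5211, 0.2607, 0.0557]
ee_rot: [3.138, -0.002, 1.404]
force: [0.5, -0.7, 2.6]
width: 0.0218
left mm [ 1.2 -0.1  0.3] rad [-0.0011  0.0034 -0.0057] t 13.95 F [ 0.5 -0.7  2.6] M [-0.51  0.11 -0.06] w 0.0218
t: 14.75
eef_pos: [0.5217, 0.2614, 0.0544]
ee_rot: [3.138, -0.001, 1.404]
force: [-0.7, 0.1, -0.1]
width: 0.0657
```

```bash
python3 -m jog '[[0,0,5,0,0,0],[0,0,15,0,0,0],[0,0,25,0,0,0],[0,0,30,0,0,0],[0,0,35,0,0,0],[0,0,30,0,0,0],[0,0,20,0,0,0],[0,0,10,0,0,0],[0,0,0,0,0,0],[0,0,0,0,0,0],[0,0,0,0,0,0]]'; python3 - <<'E'
from h import *
s=status.get_state();a=eyes.grab_frame("wrist");b=eyes.grab_frame("scene");cv2.imwrite("pics/w7.png",a);cv2.imwrite("pics/s7.png",b)
cv2.imwrite("pics/c7.png",np.vstack([cv2.resize(a[30:270,140:500],(700,320),interpolation=2) if 0 else cv2.resize(a[40:280,160:480],(480,330)),cv2.resize(b[170:290,360:520],(480,260))]))
K,T=cam("wrist",s)
m=hsv(a,(95,100,30),(125,255,255));k=max(blobs(m,500),key=lambda b:b[1])[2].astype(np.uint8)
cs,_=cv2.findContours(k,cv2.RETR_EXTERNAL,cv2.CHAIN_APPROX_NONE);h=cv2.convexHull(np.vstack(cs))
q=cv2.approxPolyDP(h,12,True)[:,0];print(q)
P=cast(q,.05,K,T);print(P.round(4),np.linalg.norm(P-np.roll(P,1,0),axis=1).round(4),P.mean(0))
E
```

```text
t: 15.85
eef_pos: [0.5195, 0.2592, 0.2317]
ee_rot: [3.14, 0.0, 1.404]
force: [-0.3, -0.1, 0.4]
width: 0.0658
[[402  63]
 [385 265]
 [254 265]
 [242  63]]
[[0.4298 0.3505 0.05  ]
 [0.6333 0.312  0.05  ]
 [0.6092 0.1702 0.05  ]
 [0.4052 0.2056 0.05  ]] [0.1469 0.2071 0.1438 0.207 ] [0.51933796 0.25956221 0.05      ]
```

View pics/c7.png

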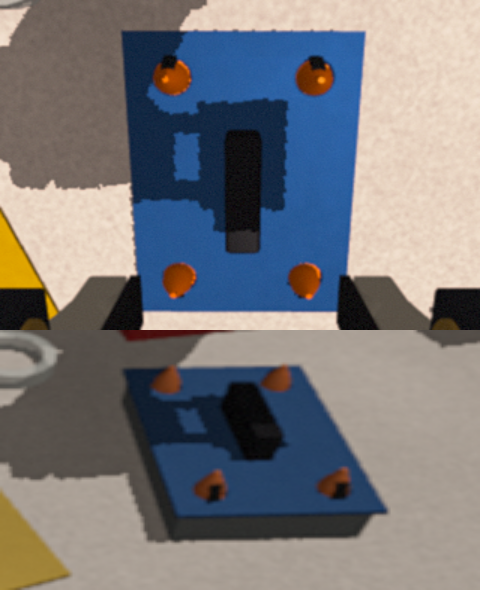

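It looks flat with all the clips showing, but the two end-edge lengths differ by 2% (147 mm and 144 mm). I'll check for tilt with line-fitted edges.

```bash
python3 - <<'E'
from h import *
s=status.get_state();a=cv2.imread("pics/w7.png");K,T=cam("wrist",s)
def edges(im,z,K,T,y0,y1):
    m=hsv(im,(95,100,20),(125,255,255));L=[];Rr=[]
    for y in range(y0,y1):
        x=np.flatnonzero(m[y,150:480])+150
        if len(x)>60: L.append((x[0]-.5,y));Rr.append((x[-1]+.5,y))
    out=[]
    for pts in(L,Rr):
        P=cast(pts,z,K,T)[:,:2];f=cv2.fitLine(P.astype(np.float32),cv2.DIST_HUBER,0,.001,.001).ravel();out.append(f)
    n=np.array([-out[0][1],out[0][0]]);
    A=cast(L,z,K,T)[:,:2];B=cast(Rr,z,K,T)[:,:2]
    w=np.abs((B-A)@n); k=len(w)//6
    print("yaws",[np.arctan2(f[1],f[0]).round(4) for f in out],"width near/far",w[:k].mean(),w[-k:].mean())
edges(a,.05,K,T,70,245)
K1=eyes.calibration("wrist");s1=dict(eef_pos=np.array([.49563,-.24879,.19438]),ee_rot=np.array([-3.13464,-.00877,1.45035]))
b=cv2.imread("pics/w1.png");K,T=cam("wrist",s1);edges(b,.005,K,T,72,255)
E
```

```text
yaws [np.float32(-0.1736), np.float32(-0.1723)] width near/far 0.14834454611375641 0.14791583757736448
yaws [np.float32(-0.0866), np.float32(-0.0894)] width near/far 0.14856011424320315 0.14792975295522873
```

With line fits the widths are 148.3 mm at one end and 147.9 mm at the other. The cover lying flat on the bench gave 148.6 and 147.9, so it's level and at seat height; the 2% came from corner pixels. The arm is clear, so I'm handing in.

```bash
python3 -c "
from station import workorder,status
print(workorder.job_done(),status.get_state()['t'])"
```

```text
the job is handed in; nothing more can be done
the job is handed in; nothing more can be done
```

The blue four-hole cover is on the grey box, pressed down onto the post shoulders and released. I handed the job in at about 16 s with the gripper open and clear above it. The yellow cover was not touched.

**Fitting:** I gripped the bar and measured the posts with the wrist camera. I lined the holes up to within 1 mm, lowered the cover slowly onto the clips and pressed with up to about 27 N.

**Last checks:**
- **Height:** pressed down, the underside was at about 45 mm, the seat height.
- **Clips:** they show above the plate in the views taken after release.
- **Flatness:** the plate's width reads 148.3 and 147.9 mm at its two ends. The same measurement with the cover flat on the bench gave 148.6 and 147.9 mm, so it lies level.

**Disagreements:**
- **Box position:** the first rough fix from the top camera was about 8 mm off the wrist camera's. I used the wrist measurement, and the post tips seen through the holes agreed with it.
- **Side load:** the posts pushed the cover sideways with 3 to 12 N while pressing. This fell to nearly zero once I stopped pressing.
- **Edge lengths:** a corner-based check suggested a 2% mismatch between the end edges. The more precise line fit above did not confirm it.

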